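# Lay the ear-impression instruments on their V-grooved rest

## Task

Set out the instruments for taking an ear impression on the grey-railed rest, so that neither can roll and their working ends touch nothing. Lay the otoscope across both rails in the larger pair of V-grooves and the syringe across both rails in the smaller pair, fully down in the grooves, each with its working end (otoscope head, syringe nozzle) over the catch tray and the syringe's finger flange just outside the rail on the other side. Lower them in rather than dropping them, and leave the other things on the desk where they are.

Things in the scene. Friction and masses are not known exactly. Their poses are not given: they have to be found in the camera images.
- rest: Instrument rest, fixed. Two grey rails run along its x at y = -24 and +24 mm, 7 mm thick (41 mm clear between), 26 mm high with saddles up to 48 mm above the desk; each saddle has a 90-degree V-groove, the two rails' grooves in line, so a cylinder laid along the rest's y spans both. Base 180 (x) by 136 mm, top 6 mm above the desk. Origin on the desk, midway between rails and grooves; z up.
- groove_large (a point): Larger pair of grooves (V 32 mm wide, 16 mm deep), at the rest's x = +45 mm: point midway between the rails on the line where the otoscope handle's axis lies when seated, 52 mm above the desk. Axes as rest.
- groove_small (a point): Smaller pair of grooves (V 24 mm wide, 12 mm deep), at the rest's x = -45 mm: point midway between the rails on the line where the syringe barrel's axis lies when seated, 52 mm above the desk. Axes as rest.
- tray_middle (a point): Middle of the catch tray, on its dark rubber mat, 65 mm from the rest's origin towards the rest's -y. The tray, with a rim 15 mm high, fills the base from y = -32 to -100 mm. (Between the rails three steel spacer rods at x = -77, 0 and +77 mm reach 19 mm above the desk.)
- otoscope: Hand otoscope lying on the desk, black, 149 mm long, 0.21 kg: a round handle 28 mm thick with a wider head at its -y end whose cone points to its +x. Length along its y, z up. The body origin is on the underside, 16 mm in +x beside the handle's axis.
- otoscope_handle (a point): Point on the handle's axis to grip at and to bring to groove_large, 7 mm from the centre of mass; 15 mm above the desk while it lies there. The plain handle runs from 48 mm towards -y (where the head begins) to 69 mm towards +y. Axes as otoscope.
- otoscope_head (a point): Middle of the otoscope's head on the handle's axis, 63 mm from otoscope_handle towards the otoscope's -y.
- syringe: Impression syringe lying on the desk, white barrel and blue plunger cap, 126 mm long, 0.04 kg. Length along its y, nozzle at its -y end, plunger at +y, z up; a finger flange 44 mm wide, 26 mm high and 3 mm thick at y = +27 to +30 mm. Nothing on it moves. Origin below the middle of its length, 13 mm below the barrel's axis.
- syringe_barrel (a point): Middle of the 22 mm thick barrel, on its axis, to grip at and to bring to groove_small; 13 mm above the desk while it lies there. From here the flange begins 35 mm towards +y (7 mm outside the rail when this point is at groove_small) and the barrel and nozzle end 55 mm towards -y. Axes as syringe.
- syringe_nozzle (a point): Tip of the syringe's nozzle, 55 mm from syringe_barrel towards the syringe's -y.
- calibrator: Bystander: grey cylinder 38 mm thick, 86 mm long, lying loose on the desk.
- usb_stick: Bystander: black memory stick, 54 mm long, loose.
- cell_disc: Bystander: orange dial pack of button cells, 60 mm across, 9 mm high, loose.
- piece_case_2: Bystander: dark red round case, 56 mm across, 25 mm high, loose, at the back.
- stapler: Bystander: stapler, 142 mm long, 43 mm high, loose, at the left.
Mind the look-alikes: they are no part of the job. Leave any pink look-alike of the syringe alone.

How it is judged (in metres and radians):
At the end, for the whole second after the job is handed in: Both at rest in their own grooves: grip point within 4 mm of the groove axis sideways and in height, within 0.07 rad of its direction, working end over 30 mm out on the tray side; lengthwise 16 mm towards the tray to 18 mm away (otoscope), 12 to 10 mm (syringe) (x of otoscope_handle in the frame of groove_large between -0.004 and 0.004 m and z of otoscope_handle in the frame of groove_large between -0.004 and 0.004 m and y of otoscope_handle in the frame of groove_large between -0.016 and 0.018 m and angle between the y axis of each of otoscope, syringe and the y axis of rest, either way round below 0.07 rad and y of each of otoscope_head, syringe_nozzle in the frame of rest below -0.03 m and linear speed of each of otoscope, syringe below 0.02 m/s and angular speed of each of otoscope, syringe below 0.2 rad/s and x of syringe_barrel in the frame of groove_small between -0.004 and 0.004 m and z of syringe_barrel in the frame of groove_small between -0.004 and 0.004 m and y of syringe_barrel in the frame of groove_small between -0.012 and 0.01 m); the robot touches nothing.
It fails at once if the otoscope is dropped (faster than 0.6 m/s with no finger on it) (contact force between the fingers and otoscope below 0.05 N and linear speed of otoscope above 0.6 m/s).
It fails at once if the syringe is dropped (faster than 0.6 m/s with no finger on it) (contact force between the fingers and syringe below 0.05 N and linear speed of syringe above 0.6 m/s).
It fails at once if another loose thing on the desk is shifted by more than 30 mm (distance of any of calibrator, usb_stick, cell_disc, piece_case_2, stapler from where it was at the start of the episode above 0.03 m).
It also fails if it takes over 51 s, if anything falls off the work surface, if the arm or the gripper's body presses on something with over 40 N, if the wrist force passes 120 N, or if a joint passes its speed limit or range.

## Robot

A 6-joint arm with a two-finger parallel gripper is mounted at the origin on a cart in front of the work surface, level with it; the furniture and walls round the work are solid. World frame = base frame: x ahead of the robot, y to its left, z up, the work surface at z = 0. Lengths are in m, angles in degrees, forces in N, time in s.
With the tool pointing down it reaches from about 0.4 to 0.825 m from the base axis. Payload 7 kg.
Tool frame: the origin (TCP) lies on the centre line of the jaws, within the pads' length; the fingertips stand 22 mm ahead of it and the grasp point (between the pads) lies 3 mm ahead of it; z points along the fingers, y is the line along which they close (so a half turn about z gives the same grasp; the last joint's range is limited). The gripper opens to 88 mm and grips with 3 to 60 N. Pads are 19 mm wide; open, the fingers measure 130 mm over their backs; the gripper's body (78 mm by 193 mm) begins 47 mm behind the grasp point.
Start: joints at [-59.124, 20.546, 0.682, 0, -70.136, -16.507], TCP at [0.167, -0.654, 0.209] pointing down, gripper open.
Joint ranges: [-176.03, 176.03], [-82.01, 121.73], [-58.28, 71.71], [-173.87, 95.51], [-174.79, -0.11], [-173.66, 173.66]. Speed limits (degrees/s): [136.94, 136.94, 172.46, 180, 180, 180].

## Interface

Orientations are given as [roll, pitch, yaw] about the fixed x, y, z axes, in that order (R = Rz(yaw) Ry(pitch) Rx(roll)).
In Python, from plant import get_state, cams, r gives the robot as it stands.
- The arm moves only by the tool apply_moves, never from a script. Its argument "targets" is a list of rows, each an object with "dp": the shift along the world's x, y, z in m, a list of three; "yaw": the turn about the world's z in degrees. In form: [{"dp": [x, y, z], "yaw": yaw}, ...]. A call has 1 to 20 rows; each row is the pose to reach, as a shift and turn from the pose commanded when the call began; what a row does not reach only later rows make up. A row lasts 1/12 s, in which the tool goes at most 41.7 mm and 7.16 degrees, less where a joint would pass 70% of its speed; a pose out of reach is approached as far as the arm can. A call with a gripper value outside its range is refused whole. "grip" is the gripper command: -1 is fully open, 1 is shut, values between are in proportion, set as the call begins (left out, the last holds). The fingers move at their own pace and stop on an object; "squeeze" is the grip in N (left out, the last holds). Time passes only in rows, so rows that repeat a pose let the fingers close. It gives the time, the measured TCP pose, the force, the opening and the grip force at its end, in the units of the state.
- get_state(): the state, without advancing time (a new reading comes with each control period).
- cams.capture(name): name is "side" or "top" or "wrist"; returns a dict with "image" (400x640x3 uint8, red, green, blue), "range_z" (400x640 float32, m along the optical axis (not along the pixel's ray), 0 where there is no reading), "fx", "fy", "cx", "cy" (pixels), "R" (3x3) and "t" (3): a world point X has camera coordinates R X + t; the wrist camera has in their place "T_tool_cam" (4x4, takes a point from camera to tool coordinates, whose origin is the TCP and whose axes are the flange's). Camera axes: x right, y down, z forward; pixel columns grow to the right and rows downward; lengths in m; the calibration is good to about 2 mm. The wrist camera is an equidistant fisheye: a pixel r from the principal point sees the ray r / f radians off the axis. A picture is of the moment at which its call begins: read the wrist's pose just before it.
- r.close_job(): hands the job in; it is judged then, once.
The state is a dict: "time_s": time; "joints": joint angles; "qd": joint speeds; "joint_torque": joint torques, N m; "tcp_pos": TCP position; "eef_rot": TCP orientation; "contact_force": force on the tool from outside, world axes, zero at the start; "moment": the same for the moment, N m; "gripper_width": finger opening in m; "gripper_force": force on a finger pad.
Only numpy, scipy, OpenCV 4.12 (cv2) and the standard library are available. Lean on these libraries where they do the work, as an engineer would, in place of code of your own. Each camera call takes 0.05 s, during which the arm holds its last target. There are 200 camera calls.

## Working session

There is one attempt and no reset: what is moved stays moved. The work goes in short steps, Python scripts to look and compute and a tool call to move; the robot and the scene stay as the last step left them, time stands still between calls to the robot, and variables do not carry over. Pictures are saved under pics/ and viewed, at most 11 in all, crops included, and the job is handed in when it is done.

Besides the shell and the picture viewer there is one more tool, called after "Emit:" as a command line: name --argument value ..., lists and objects as JSON in quotes. apply_moves: Moves the arm, as the interface text tells. Its arguments: {"type":"object","properties":{"targets":{"type":"array","items":{"type":"object","properties":{"dp":{"type":"array","items":{"type":"number"}},"yaw":{"type":"number"}}}},"grip":{"type":"number"},"squeeze":{"type":"number"}},"required":["targets"]}

```bash
mkdir -p pics && python3 - <<'E'
from plant import get_state,cams
import cv2,pickle
print(get_state())
for n in("top","side"):
    c=cams.capture(n);pickle.dump(c,open(n+".pkl","wb"))
    cv2.imwrite(f"pics/{n}0.png",c["image"][:,:,::-1]);print(n,c["R"],c["t"],c["fx"],c["fy"],c["cx"],c["cy"])
E
```

```text
{'time_s': 0.0, 'joints': array([-5.91232634e+01,  2.05911768e+01,  6.32399854e-01, -1.99728307e-02,
       -7.01352389e+01, -1.65088126e+01]), 'qd': array([-0.00118676, -0.01000316,  0.09840274, -0.03885067,  0.0590344 ,
        0.00354893]), 'joint_torque': array([ 1.90600549e-03, -5.82723534e+01,  2.93068510e+01,  6.99744433e+00,
        7.15629256e-03, -2.54959814e-04]), 'tcp_pos': array([ 0.16735828, -0.65337917,  0.20821565]), 'eef_rot': array([ 1.79904524e+02, -8.71681178e-03, -1.65638871e+02]), 'contact_force': array([-0.37967662, -0.14759206,  0.26166758]), 'moment': array([-0.01317698,  0.01581932,  0.02572326]), 'gripper_force': 0.0, 'gripper_width': 0.08769197968357341}
top [[ 0.02843169 -0.9994764  -0.01544563]
 [-0.99768701 -0.02741958 -0.06219964]
 [ 0.06174356  0.01717835 -0.99794421]] [-0.13394226  0.555135    1.5449648 ] 401.81507007827577 401.81507007827577 323.62124024971155 201.79996275106373
side [[ 0.98896929 -0.1465668  -0.02139891]
 [-0.09854236 -0.54318389 -0.83381093]
 [ 0.11058545  0.8267221  -0.55163523]] [-0.54676952  0.04291393  1.91822435] 458.56675503307673 458.56675503307673 318.9951489992458 197.29480549941215
```

View pics/top0.png

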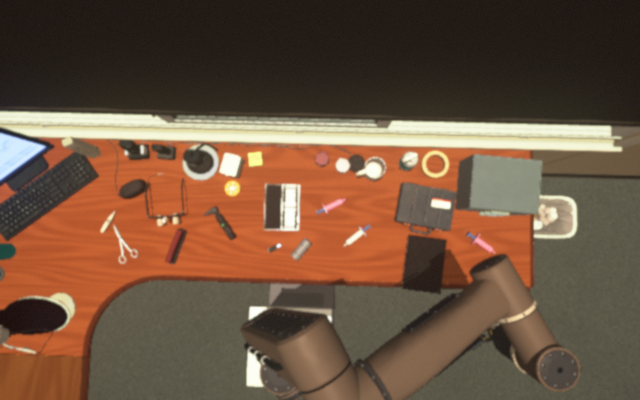

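View pics/side0.png

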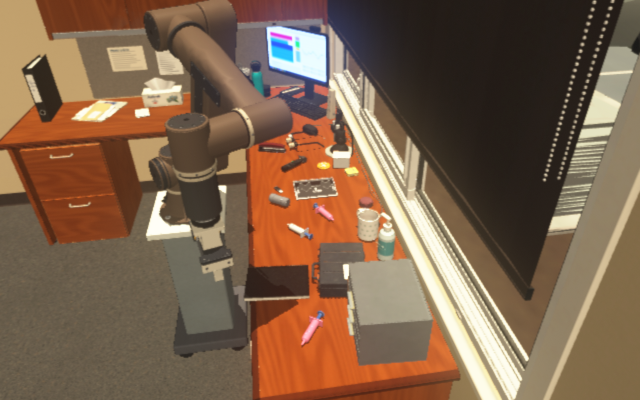

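Top view: the rest is at (282,207), the black otoscope at (221,222) and the calibrator at (301,249). There are three syringe shapes: white at (356,236), pink at (331,206) and pink at (481,242). The white one with the blue cap fits the description, so I'll confirm it in an enlarged crop.

```bash
cat > h.py <<'E'
import numpy as np,cv2,pickle
def onplane(c,u,v,z):
    d=c["R"].T@np.array([(u-c["cx"])/c["fx"],(v-c["cy"])/c["fy"],1]);o=-c["R"].T@c["t"]
    return o+d*(z-o[2])/d[2]
def cloud(c):
    v,u=np.mgrid[:400,:640];z=c["range_z"]
    P=np.stack([(u-c["cx"])/c["fx"]*z,(v-c["cy"])/c["fy"]*z,z],-1)
    W=(P-c["t"])@c["R"];W[z==0]=np.nan
    return W
E
python3 - <<'E'
from h import *
c=pickle.load(open("top.pkl","rb"))
i=c["image"][170:270,195:385,::-1]
cv2.imwrite("pics/crop.png",cv2.resize(i,None,fx=4.2,fy=4.2,interpolation=cv2.INTER_CUBIC))
for n,u,v,z in(("rest",282,207,.03),("oto",222,222,.014),("syr",356,236,.013),("cal",301,249,.02)):print(n,onplane(c,u,v,z).round(3))
W=cloud(c);print(W[206,265:302,2].round(3));print(W[236,350:365,2].round(3))
E
```

```text
rest [0.533 0.041 0.03 ]
oto [0.469 0.275 0.014]
syr [ 0.43  -0.247  0.013]
cal [ 0.374 -0.037  0.02 ]
[ 0.011  0.005  0.006  0.011  0.006  0.007  0.01   0.003  0.005  0.005
  0.011  0.007  0.009  0.01   0.004  0.008  0.008  0.008  0.031  0.021
  0.014  0.019  0.02   0.019  0.022  0.021  0.021  0.016  0.02   0.015
  0.026  0.023  0.012  0.013 -0.007  0.001 -0.006]
[-0.004  0.012  0.02   0.02   0.024  0.023  0.024  0.026  0.025  0.021
 -0.005  0.004  0.002  0.002 -0.002]
```

View pics/crop.png

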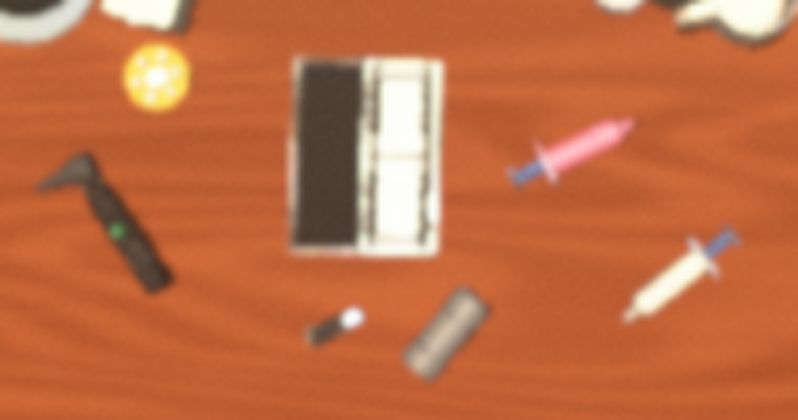

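The crop shows the white syringe at (680,280): blue cap at upper right, nozzle at lower left (628,318). The pink ones are look-alikes and stay put. The tray is on the image-left (+y world) side, so the rest's yaw is about 180° and the large grooves are nearer the robot. Hovering over the white syringe.

Emit:
apply_moves --targets '[{"dp": [0.26, 0.4, 0.02], "yaw": 115}, {"dp": [0.26, 0.4, 0.02], "yaw": 115}, {"dp": [0.26, 0.4, 0.02], "yaw": 115}, {"dp": [0.26, 0.4, 0.02], "yaw": 115}, {"dp": [0.26, 0.4, 0.02], "yaw": 115}, {"dp": [0.26, 0.4, 0.02], "yaw": 115}, {"dp": [0.26, 0.4, 0.02], "yaw": 115}, {"dp": [0.26, 0.4, 0.02], "yaw": 115}, {"dp": [0.26, 0.4, 0.02], "yaw": 115}, {"dp": [0.26, 0.4, 0.02], "yaw": 115}, {"dp": [0.26, 0.4, 0.02], "yaw": 115}, {"dp": [0.26, 0.4, 0.02], "yaw": 115}, {"dp": [0.26, 0.4, 0.02], "yaw": 115}, {"dp": [0.26, 0.4, 0.02], "yaw": 115}, {"dp": [0.26, 0.4, 0.02], "yaw": 115}, {"dp": [0.26, 0.4, 0.02], "yaw": 115}, {"dp": [0.26, 0.4, 0.02], "yaw": 115}, {"dp": [0.26, 0.4, 0.02], "yaw": 115}]' --grip -1

```text
time_s: 1.6
tcp_pos: [0.4273, -0.2538, 0.2289]
eef_rot: [180.0, 0.0, -50.8]
contact_force: [-0.4, 0.9, 0.8]
gripper_width: 0.0875
gripper_force: 0.0
```

```bash
cat >> h.py <<'E'
from scipy.spatial.transform import Rotation as Ro
def snap(tag):
    from plant import get_state,cams
    s=get_state();c=cams.capture("wrist");c["s"]=s
    R=Ro.from_euler("xyz",s["eef_rot"],degrees=True).as_matrix()
    M=np.eye(4);M[:3,:3]=R;M[:3,3]=s["tcp_pos"];c["M"]=M@c["T_tool_cam"]
    pickle.dump(c,open(tag+".pkl","wb"));cv2.imwrite(f"pics/{tag}.png",c["image"][:,:,::-1])
    print(s["time_s"],s["tcp_pos"].round(4),s["eef_rot"].round(2));return c
def rays(c,u,v):
    a=(np.asarray(u,float)-c["cx"])/c["fx"];b=(np.asarray(v,float)-c["cy"])/c["fy"];r=np.hypot(a,b)+1e-9
    d=np.stack([np.sin(r)*a/r,np.sin(r)*b/r,np.cos(r)],-1);return d
def wplane(c,u,v,z):
    d=rays(c,u,v)@c["M"][:3,:3].T;o=c["M"][:3,3]
    return o+d*((z-o[2])/d[...,2])[...,None]
def wcloud(c):
    v,u=np.mgrid[:400,:640];d=rays(c,u,v);z=c["range_z"]
    P=d/d[...,2:]*z[...,None];W=P@c["M"][:3,:3].T+c["M"][:3,3];W[z==0]=np.nan;return W
def wproj(c,X):
    p=np.linalg.inv(c["M"])@np.append(X,1);p=p[:3];t=np.arctan2(np.hypot(p[0],p[1]),p[2]);h=np.hypot(p[0],p[1])
    return c["cx"]+c["fx"]*t*p[0]/h,c["cy"]+c["fy"]*t*p[1]/h
E
python3 - <<'E'
from h import *
c=snap("w1")
E
```

```text
1.6 [ 0.4273 -0.2538  0.2289] [ 1.7998e+02  3.0000e-02 -5.0820e+01]
```

View pics/w1.png

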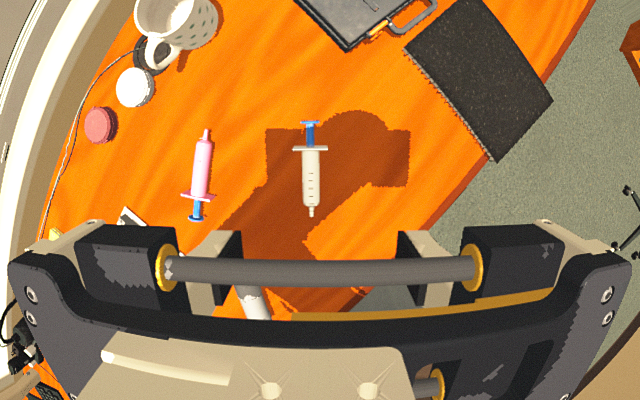

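The wrist view shows the white syringe at u≈310, from the cap at v 121 to the nozzle tip at v 217. The pink one is well to the left, at (202,170).

```bash
cat >> h.py <<'E'
def axis(P):
    m=P.mean(0);_,_,V=np.linalg.svd(P-m,full_matrices=False);d=V[0]
    return m,d
E
python3 - <<'E'
from h import *
c=pickle.load(open("w1.pkl","rb"))
hsv=cv2.cvtColor(c["image"],cv2.COLOR_RGB2HSV)
H,S,V=[hsv[...,k].astype(int) for k in range(3)]
box=np.zeros((400,640),bool);box[112:224,285:336]=1
m=((S<110)&(V>90)|((H>95)&(H<135)&(S>80)))&box
n,l,st,_=cv2.connectedComponentsWithStats(m.astype(np.uint8));k=1+st[1:,4].argmax();m=l==k;print(st[k])
W=wcloud(c)
v,u=np.nonzero(m);X=wplane(c,u,v,.013)[:,:2]
sel=(v>160)&(v<203)
mm,d=axis(X[sel]);d*=np.sign(d[0]);ang=np.degrees(np.arctan2(d[1],d[0]))
t=(X-mm)@d;print("ang",ang,t.min(),t.max(),t.max()-t.min())
noz=mm+t.min()*d;print("noz",noz,"barrel",noz+.055*d, "from centre",mm+(t.max()-.071)*d)
w=(X-mm)@np.array([-d[1],d[0]])
fl=np.abs(w)>.016;print("flange",t[fl].min()-t.min(),t[fl].max()-t.min(), "expect .090-.093",w[fl].min(),w[fl].max())
print(np.nanmedian(W[170:195,308:313,2]),np.nanmedian(W[180:200,330:345,2]))
E
```

```text
[ 292  120   36   97 1413]
ang -49.89942243523065 -0.04734836124241425 0.07883116245418537 0.12617952369659963
noz [ 0.39503019 -0.20015817] barrel [ 0.43045741 -0.24222849] from centre [ 0.43057305 -0.24236581]
flange 0.08854615900199869 0.09430975882034387 expect .090-.093 -0.02163007761596271 0.022821010959398355
0.022678250845751924 -0.00036803338262736407
```

Emit:
apply_moves --targets '[{"dp": [0.0035, 0.0117, -0.04], "yaw": 0.9}, {"dp": [0.0035, 0.0117, -0.08], "yaw": 0.9}, {"dp": [0.0035, 0.0117, -0.12], "yaw": 0.9}, {"dp": [0.0035, 0.0117, -0.15], "yaw": 0.9}, {"dp": [0.0035, 0.0117, -0.175], "yaw": 0.9}, {"dp": [0.0035, 0.0117, -0.19], "yaw": 0.9}, {"dp": [0.0035, 0.0117, -0.2], "yaw": 0.9}, {"dp": [0.0035, 0.0117, -0.205], "yaw": 0.9}, {"dp": [0.0035, 0.0117, -0.205], "yaw": 0.9}, {"dp": [0.0035, 0.0117, -0.205], "yaw": 0.9}]' --grip -1

```text
time_s: 2.48
tcp_pos: [0.4312, -0.2423, 0.0244]
eef_rot: [180.0, -0.0, -49.8]
contact_force: [0.9, 0.0, 0.4]
gripper_width: 0.0877
gripper_force: 0.0
```

Emit:
apply_moves --targets '[{"dp": [0, 0, 0], "yaw": 0}, {"dp": [0, 0, 0], "yaw": 0}, {"dp": [0, 0, 0], "yaw": 0}, {"dp": [0, 0, 0], "yaw": 0}, {"dp": [0, 0, 0], "yaw": 0}, {"dp": [0, 0, 0], "yaw": 0}, {"dp": [0, 0, 0], "yaw": 0}, {"dp": [0, 0, 0], "yaw": 0}, {"dp": [0, 0, 0], "yaw": 0}, {"dp": [0, 0, 0], "yaw": 0}]' --grip 1 --squeeze 12

```text
time_s: 3.32
tcp_pos: [0.431, -0.2422, 0.0241]
eef_rot: [180.0, 0.0, -49.7]
contact_force: [0.1, 0.9, -0.4]
gripper_width: 0.0268
gripper_force: 0.0
```

Emit:
apply_moves --targets '[{"dp": [0, 0, 0], "yaw": 0}, {"dp": [0, 0, 0], "yaw": 0}, {"dp": [0, 0, 0], "yaw": 0}, {"dp": [0, 0, 0], "yaw": 0}]'

```text
time_s: 3.65
tcp_pos: [0.431, -0.2422, 0.0241]
eef_rot: [180.0, 0.0, -49.7]
contact_force: [-0.1, -0.1, -1.2]
gripper_width: 0.0021
gripper_force: 0.0
```

Emit:
apply_moves --targets '[{"dp": [0, 0, 0.01], "yaw": 0}, {"dp": [0, 0, 0.03], "yaw": 0}, {"dp": [0, 0, 0.06], "yaw": 0}, {"dp": [0, 0, 0.1], "yaw": 0}, {"dp": [0.01, 0.04, 0.13], "yaw": -5}, {"dp": [0.02, 0.08, 0.16], "yaw": -10}, {"dp": [0.03, 0.12, 0.19], "yaw": -15}, {"dp": [0.04, 0.16, 0.21], "yaw": -20}, {"dp": [0.05, 0.2, 0.22], "yaw": -25}, {"dp": [0.06, 0.24, 0.23], "yaw": -30}, {"dp": [0.07, 0.28, 0.235], "yaw": -35}, {"dp": [0.08, 0.32, 0.235], "yaw": -40}, {"dp": [0.09, 0.35, 0.235], "yaw": -40}, {"dp": [0.1, 0.38, 0.235], "yaw": -40}, {"dp": [0.1, 0.4, 0.235], "yaw": -40}, {"dp": [0.1, 0.41, 0.235], "yaw": -40}, {"dp": [0.1, 0.41, 0.235], "yaw": -40}, {"dp": [0.1, 0.41, 0.235], "yaw": -40}]'

```text
time_s: 5.15
tcp_pos: [0.5307, 0.1681, 0.2587]
eef_rot: [180.0, -0.0, -89.7]
contact_force: [-0.2, 0.0, -0.6]
gripper_width: 0.0008
gripper_force: 0.0
```

```bash
python3 - <<'E'
from h import *
c=snap("w2")
E
```

```text
5.15 [0.5307 0.1681 0.2587] [ 1.7995e+02 -3.0000e-02 -8.9660e+01]
```

View pics/w2.png

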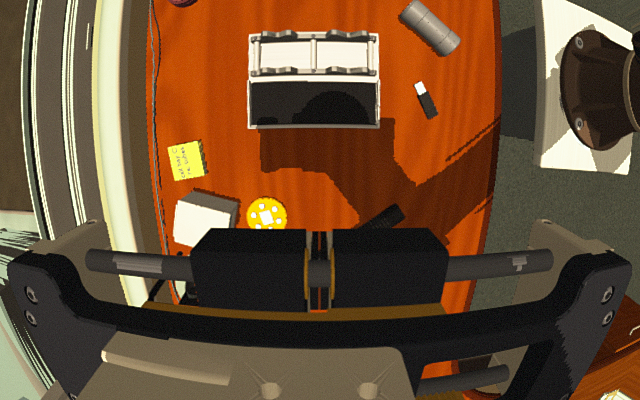

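The view shows the gripper shut with nothing in it, so I missed the syringe. The rest is in full view at u 248–380, v 32–128, with the tray toward me. I'll measure the rest here and find where the syringe is now.

```bash
python3 - <<'E'
from h import *
from plant import cams
c=pickle.load(open("w2.pkl","rb"));W=wcloud(c)
P=W[20:140,225:400].reshape(-1,3);P=P[np.isfinite(P[:,0])]
Q=P[P[:,2]>.008][:,:2]*1000
r=cv2.minAreaRect(Q.astype(np.float32));print("rect z>8mm",r)
for lo,hi in((.036,.055),(.022,.055)):
    S=P[(P[:,2]>lo)&(P[:,2]<hi)];print(lo,len(S))
S=P[(P[:,2]>.034)];
# rail split by y, saddle clusters by x
print("max z",np.sort(S[:,2])[-20:].mean())
for y0,y1 in((.0,.04),(.04,.09)):
    T=S[(S[:,1]>y0)&(S[:,1]<y1)]
    h,e=np.histogram(T[:,0],np.arange(.43,.65,.004));print(y0,T[:,1].mean(),[(round(float(a),3),int(b)) for a,b in zip(e,h) if b])
t=cams.capture("top");pickle.dump(t,open("top2.pkl","wb"))
cv2.imwrite("pics/top2.png",cv2.resize(t["image"][190:270,300:400,::-1],None,fx=6,fy=6,interpolation=cv2.INTER_CUBIC))
g=t["image"];hsv=cv2.cvtColor(g,cv2.COLOR_RGB2HSV)
o=pickle.load(open("top.pkl","rb"))["image"]
d=np.abs(g.astype(int)-o)[205:265,330:390].max(2);print("changed px",(d>60).sum())
E
```

```text
rect z>8mm ((538.3621215820312, 46.13336944580078), (180.72567749023438, 134.49867248535156), 0.3262676000595093)
0.036 903
0.022 1772
max z 0.04929810848649283
0.0 0.037115133480206834 [(0.466, 6), (0.47, 14), (0.474, 13), (0.478, 17), (0.482, 18), (0.486, 15), (0.49, 12), (0.494, 10), (0.498, 15), (0.502, 13), (0.506, 15), (0.51, 12), (0.514, 14), (0.518, 12), (0.562, 18), (0.566, 20), (0.57, 15), (0.574, 8), (0.578, 15), (0.582, 12), (0.586, 16), (0.59, 15), (0.594, 14), (0.598, 13), (0.602, 6)]
0.04 0.040935990602641165 [(0.466, 2), (0.47, 7), (0.474, 8), (0.478, 6), (0.482, 5), (0.486, 3), (0.49, 3), (0.494, 2), (0.498, 3), (0.502, 5), (0.506, 6), (0.51, 9), (0.514, 7), (0.518, 3), (0.562, 7), (0.566, 6), (0.57, 7), (0.574, 5), (0.578, 6), (0.582, 6), (0.586, 7), (0.59, 9), (0.594, 9), (0.598, 8), (0.602, 5)]
changed px 0
```

View pics/top2.png

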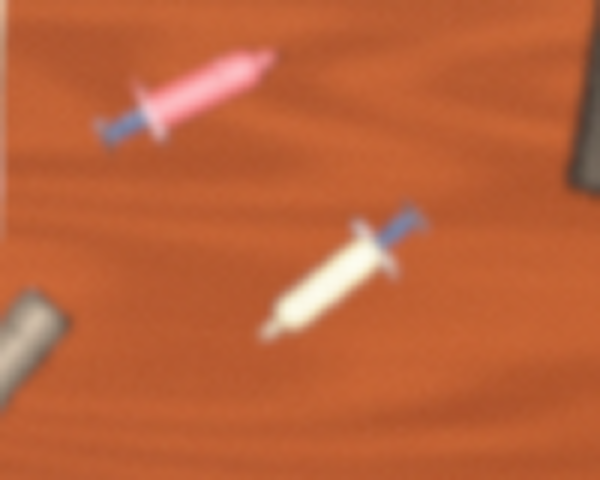

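The syringe hasn't moved at all, so the fingers closed clear of it. I need to see where the fingers really are relative to the reported TCP.

```bash
python3 - <<'E'
from h import *
from plant import cams,get_state
c=pickle.load(open("w2.pkl","rb"));W=wcloud(c);s=c["s"]
print(c["T_tool_cam"].round(3))
T=(np.linalg.inv(c["M"]@np.linalg.inv(c["T_tool_cam"])))
def tool(p): return (T[:3,:3]@p+T[:3,3]).round(3)
for v,u in((235,300),(235,340),(250,250),(250,312),(250,328),(270,320),(290,250),(300,310),(310,320),(330,320),(370,320)):print(u,v,c["range_z"][v,u].round(3),tool(W[v,u]))
for z in(-.02,0,.003,.022):
    print(z,np.round(wproj(c,(np.linalg.inv(T)@[0,0,z,1])[:3]),1))
w=cams.capture("side")
for z in(0,.022):
    X=(np.linalg.inv(T)@[0,0,z,1])[:3]
    p=w["R"]@X+w["t"];uv=(w["fx"]*p[0]/p[2]+w["cx"],w["fy"]*p[1]/p[2]+w["cy"]);print("side",uv)
u,v=map(int,uv);i=w["image"][v-60:v+60,u-75:u+75,::-1].copy();i=cv2.resize(i,None,fx=5,fy=5,interpolation=cv2.INTER_CUBIC)
cv2.circle(i,(375,300),5,(0,255,0),2);cv2.imwrite("pics/side2.png",i)
E
```

```text
[[-0.    -0.963 -0.269  0.073]
 [ 1.     0.    -0.001  0.001]
 [ 0.001 -0.269  0.963 -0.176]
 [ 0.     0.     0.     1.   ]]
300 235 0.089 [ 0.039 -0.005 -0.093]
340 235 0.09 [ 0.039  0.007 -0.092]
250 250 0.079 [ 0.039 -0.017 -0.104]
312 250 0.144 [ 0.011 -0.002 -0.043]
328 250 0.152 [ 0.007  0.005 -0.036]
320 270 0.084 [ 0.031  0.001 -0.1  ]
250 290 0.078 [ 0.029 -0.017 -0.107]
310 300 0.129 [-0.004 -0.003 -0.063]
320 310 0.505 [-0.247  0.002  0.259]
320 330 0.067 [ 0.026  0.001 -0.119]
320 370 0.055 [ 0.026  0.001 -0.132]
-0.02 [317.4 250. ]
0 [317.6 236. ]
0.003 [317.6 234.2]
0.022 [317.7 223.6]
side (np.float64(306.879145604548), np.float64(123.75740190612865))
side (np.float64(307.05820696436905), np.float64(128.44559552109712))
```

View pics/side2.png

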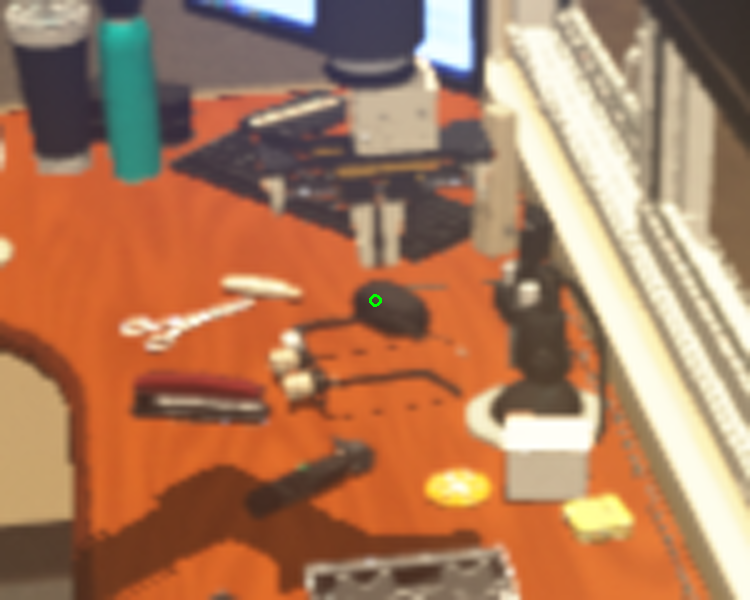

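The side crop shows the real fingertips at (380,265), about 7 px (roughly 33 mm) above where the stated tool frame puts them (375,300). I'll check this with the open-finger depth in the first wrist image.

```bash
python3 - <<'E'
from h import *
c=pickle.load(open("w1.pkl","rb"));W=wcloud(c)
T=(np.linalg.inv(c["M"]@np.linalg.inv(c["T_tool_cam"])))
X=W@T[:3,:3].T+T[:3,3]
for nm,sl in(("L",(slice(222,310),slice(185,250))),("R",(slice(222,310),slice(395,460)))):
    p=X[sl].reshape(-1,3);p=p[np.isfinite(p[:,0])]
    p=p[(np.abs(p[:,1])<.075)&(p[:,2]<.1)&(p[:,2]>-.085)]
    print(nm,len(p),np.percentile(p,[0,2,50,98,100],axis=0).round(4).tolist())
for u in(232,237,241,402,406):print(u,[(v,X[v,u].round(3).tolist()) for v in(228,232,236,245,260,280)])
# closed, same idea
c=pickle.load(open("w2.pkl","rb"));W=wcloud(c);T=(np.linalg.inv(c["M"]@np.linalg.inv(c["T_tool_cam"])));X=W@T[:3,:3].T+T[:3,3]
p=X[220:320,300:340].reshape(-1,3);p=p[np.isfinite(p[:,0])];p=p[(p[:,2]>-.085)&(p[:,2]<.06)];print(len(p),np.percentile(p,[0,50,100],axis=0).round(4).tolist())
E
```

```text
L 2105 [[-0.0109, -0.0606, -0.085], [-0.0087, -0.0582, -0.0839], [0.0082, -0.0463, -0.051], [0.0126, -0.0423, -0.0196], [0.0145, -0.0419, -0.0169]]
R 2047 [[-0.0109, 0.0444, -0.085], [-0.0087, 0.0447, -0.0839], [0.0087, 0.0488, -0.05], [0.0125, 0.0608, -0.0194], [0.0145, 0.0636, -0.0167]]
232 [(228, [-0.086, -0.124, 0.23]), (232, [-0.092, -0.125, 0.23]), (236, [0.01, -0.045, -0.026]), (245, [0.009, -0.043, -0.036]), (260, [0.032, -0.024, -0.097]), (280, [0.027, -0.024, -0.101])]
237 [(228, [-0.085, -0.117, 0.229]), (232, [0.01, -0.044, -0.02]), (236, [0.01, -0.042, -0.028]), (245, [0.005, -0.043, -0.027]), (260, [0.032, -0.023, -0.097]), (280, [0.028, -0.022, -0.101])]
241 [(228, [-0.085, -0.11, 0.229]), (232, [-0.091, -0.111, 0.228]), (236, [-0.098, -0.112, 0.23]), (245, [0.001, -0.043, -0.019]), (260, [0.032, -0.021, -0.097]), (280, [0.027, -0.021, -0.1])]
402 [(228, [-0.085, 0.12, 0.229]), (232, [0.009, 0.047, -0.019]), (236, [0.009, 0.046, -0.025]), (245, [0.007, 0.045, -0.031]), (260, [0.032, 0.025, -0.097]), (280, [0.028, 0.025, -0.102])]
406 [(228, [-0.086, 0.127, 0.23]), (232, [-0.091, 0.127, 0.228]), (236, [0.01, 0.048, -0.026]), (245, [0.01, 0.045, -0.038]), (260, [0.032, 0.027, -0.097]), (280, [0.028, 0.026, -0.102])]
1107 [[-0.0091, -0.0061, -0.0838], [0.01, 0.0009, -0.0493], [0.0125, 0.0079, -0.0177]]
```

The depth confirms it: the real fingertips sit about 18 mm *behind* the reported TCP (tool z ≈ -0.018), not 22 mm ahead, and laterally they're centred. So I'll command z about 40 mm lower than the stated geometry implies. The otoscope is close, so I'll look at it next.

Emit:
apply_moves --targets '[{"dp": [-0.02, 0.03, -0.01], "yaw": -7}, {"dp": [-0.04, 0.06, -0.02], "yaw": -14}, {"dp": [-0.06, 0.09, -0.03], "yaw": -21}, {"dp": [-0.06, 0.107, -0.03], "yaw": -28}, {"dp": [-0.06, 0.107, -0.03], "yaw": -35}, {"dp": [-0.06, 0.107, -0.03], "yaw": -42}, {"dp": [-0.06, 0.107, -0.03], "yaw": -49}, {"dp": [-0.06, 0.107, -0.03], "yaw": -56}, {"dp": [-0.06, 0.107, -0.03], "yaw": -59}, {"dp": [-0.06, 0.107, -0.03], "yaw": -59}, {"dp": [-0.06, 0.107, -0.03], "yaw": -59}]' --grip -1

```text
time_s: 6.22
tcp_pos: [0.4712, 0.274, 0.2295]
eef_rot: [180.0, 0.0, -148.7]
contact_force: [-0.5, -0.6, 0.2]
gripper_width: 0.068
gripper_force: 0.0
```

```bash
python3 - <<'E'
from h import *
c=snap("w3")
E
```

```text
6.2167 [0.4712 0.274  0.2295] [ 1.7999e+02  3.0000e-02 -1.4867e+02]
```

View pics/w3.png

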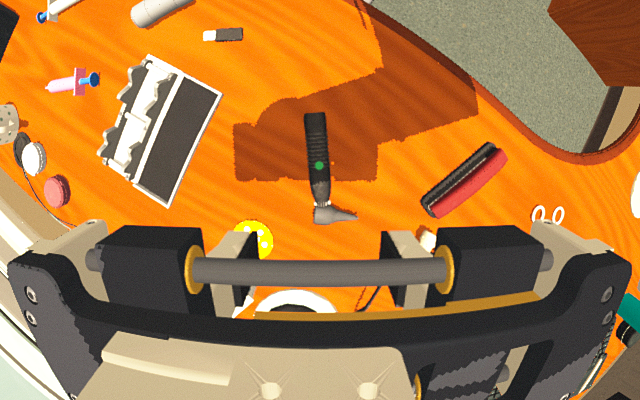

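Otoscope: the handle runs from (315,113) down to about (322,200), with the grey head at (325,212) and the cone pointing right.

```bash
python3 - <<'E'
from h import *
c=pickle.load(open("w3.pkl","rb"));W=wcloud(c)
hsv=cv2.cvtColor(c["image"],cv2.COLOR_RGB2HSV)
S,V=hsv[...,1].astype(int),hsv[...,2].astype(int)
print(hsv[150,295:340:3].tolist())
for nm,m in(("col",((S<120)|(V<60))),("dep",W[...,2]>.007)):
    b=np.zeros((400,640),bool);b[105:228,294:362]=1
    m=(m&b).astype(np.uint8)
    n,l,st,_=cv2.connectedComponentsWithStats(m);k=1+st[1:,4].argmax();v,u=np.nonzero(l==k)
    X=wplane(c,u,v,.014)[:,:2];sel=(v>122)&(v<175)
    # handle axis: row-wise midpoints
    mid=np.array([[u[v==r].min()/2+u[v==r].max()/2,r] for r in range(122,176)])
    Y=wplane(c,mid[:,0],mid[:,1],.014)[:,:2]
    mm,d=axis(Y);d*=-np.sign(d[0])
    t=(X-mm)@d;w=(X-mm)@np.array([-d[1],d[0]])
    print(nm,st[k],"ang",np.degrees(np.arctan2(d[1],d[0])),"len",t.min(),t.max(),t.max()-t.min(),"hw",np.percentile(w[sel],[2,98]))
    print(" grip from tail",mm+(t.max()-.069)*d)
    hw=[(round(float(a)*1000),round(float(np.ptp(w[(t>a)&(t<a+.004)])*1000),1)) for a in np.arange(t.min(),t.max()-.004,.008)];print(hw)
print(np.nanmedian(W[140:150,312:320,2]))
E
```

```text
[[11, 216, 185], [11, 231, 172], [11, 228, 172], [11, 230, 174], [23, 56, 73], [21, 58, 62], [22, 63, 73], [16, 69, 81], [18, 60, 72], [21, 46, 72], [0, 21, 48], [11, 234, 167], [9, 216, 175], [10, 224, 173], [10, 226, 175]]
col [ 304  113   54  112 2311] ang -143.58879782253263 len -0.10210327061837977 0.04574893412650185 0.14785220474488162 hw [-0.01243903  0.01241495]
 grip from tail [0.466794   0.27043996]
[(-102, 55.4), (-94, 53.8), (-86, 36.0), (-78, 21.2), (-70, 19.9), (-62, 20.9), (-54, 23.4), (-46, 24.6), (-38, 24.8), (-30, 25.8), (-22, 25.9), (-14, 25.7), (-6, 25.5), (2, 25.4), (10, 25.3), (18, 24.2), (26, 25.3), (34, 26.4)]
dep [ 304  112   54  113 2537] ang -144.49876839654183 len -0.10213324543730457 0.04616158156360832 0.1482948270009129 hw [-0.01346005  0.0134803 ]
 grip from tail [0.46674342 0.26978898]
[(-102, 47.2), (-94, 57.9), (-86, 37.4), (-78, 22.5), (-70, 18.6), (-62, 22.4), (-54, 26.2), (-46, 27.4), (-38, 24.7), (-30, 27.2), (-22, 28.3), (-14, 26.9), (-6, 28.1), (2, 28.0), (10, 26.8), (18, 27.9), (26, 27.7), (34, 27.7), (42, 25.2)]
0.027368229133336447
```

Emit:
apply_moves --targets '[{"dp": [-0.0044, -0.004, -0.04], "yaw": 4.7}, {"dp": [-0.0044, -0.004, -0.08], "yaw": 4.7}, {"dp": [-0.0044, -0.004, -0.12], "yaw": 4.7}, {"dp": [-0.0044, -0.004, -0.15], "yaw": 4.7}, {"dp": [-0.0044, -0.004, -0.18], "yaw": 4.7}, {"dp": [-0.0044, -0.004, -0.205], "yaw": 4.7}, {"dp": [-0.0044, -0.004, -0.222], "yaw": 4.7}, {"dp": [-0.0044, -0.004, -0.232], "yaw": 4.7}, {"dp": [-0.0044, -0.004, -0.238], "yaw": 4.7}, {"dp": [-0.0044, -0.004, -0.242], "yaw": 4.7}, {"dp": [-0.0044, -0.004, -0.242], "yaw": 4.7}, {"dp": [-0.0044, -0.004, -0.242], "yaw": 4.7}]'

```text
time_s: 7.27
tcp_pos: [0.4671, 0.2713, -0.012]
eef_rot: [180.0, 0.1, -144.0]
contact_force: [1.0, 0.2, -0.5]
gripper_width: 0.0873
gripper_force: 0.0
```

Emit:
apply_moves --targets '[{"dp": [0, 0, 0], "yaw": 0}, {"dp": [0, 0, 0], "yaw": 0}, {"dp": [0, 0, 0], "yaw": 0}, {"dp": [0, 0, 0], "yaw": 0}, {"dp": [0, 0, 0], "yaw": 0}, {"dp": [0, 0, 0], "yaw": 0}, {"dp": [0, 0, 0], "yaw": 0}, {"dp": [0, 0, 0], "yaw": 0}, {"dp": [0, 0, 0], "yaw": 0}, {"dp": [0, 0, 0], "yaw": 0}, {"dp": [0, 0, 0], "yaw": 0}, {"dp": [0, 0, 0], "yaw": 0}]' --grip 1 --squeeze 30

```text
time_s: 8.27
tcp_pos: [0.4666, 0.2708, -0.0129]
eef_rot: [-180.0, -0.0, -144.0]
contact_force: [-1.1, 0.2, 0.1]
gripper_width: 0.0276
gripper_force: 30.0
```

Gripped: 27.6 mm at 30 N. Next I'll work out the rest's y position and yaw from rail and saddle points in the saved wrist view.

```bash
python3 - <<'E'
from h import *
for f,bx in(("w2",(20,140,225,400)),("w3",(50,210,90,225))):
    c=pickle.load(open(f+".pkl","rb"));W=wcloud(c)
    P=W[bx[0]:bx[1],bx[2]:bx[3]].reshape(-1,3);P=P[np.isfinite(P[:,0])]
    P=P[(P[:,0]>.43)&(P[:,0]<.65)&(P[:,1]>-.05)&(P[:,1]<.15)]
    S=P[P[:,2]>.024]
    h,e=np.histogram(S[:,1],np.arange(-.03,.07,.002));print(f,[(int(round(a*1000)),int(b)) for a,b in zip(e,h) if b>3])
    for y0,y1 in((-.03,.014),(.014,.06)):
        T=S[(S[:,1]>y0)&(S[:,1]<y1)];print(len(T),np.polyfit(T[:,0]-.5385,T[:,1],1).round(4),np.percentile(T[:,1],[3,50,97]).round(4))
    for a,b in((.43,.54),(.54,.64)):
        T=P[(P[:,2]>.032)&(P[:,0]>a)&(P[:,0]<b)];print("saddle x",np.percentile(T[:,0],[2,98]).round(4),np.percentile(T[:,0],[2,98]).mean().round(4))
    if f=="w2":
        # tray: dark mat pixels at z=.006
        hsv=cv2.cvtColor(c["image"],cv2.COLOR_RGB2HSV);m=np.zeros((400,640),np.uint8);m[78:126,245:385]=(hsv[78:126,245:385,2]<75)
        n,l,st,_=cv2.connectedComponentsWithStats(m);k=1+st[1:,4].argmax();v,u=np.nonzero(l==k)
        X=wplane(c,u,v,.007)[:,:2]*1000;print("mat",cv2.minAreaRect(X.astype(np.float32)))
E
```

```text
w2 [(-16, 21), (-14, 133), (-12, 171), (-10, 187), (-8, 350), (-6, 23), (32, 4), (34, 142), (36, 176), (38, 206), (40, 270), (42, 7)]
885 [ 0.0035 -0.0092] [-0.0138 -0.0086 -0.006 ]
805 [0.0056 0.0386] [0.0347 0.0387 0.0418]
saddle x [0.4686 0.5204] 0.4945
saddle x [0.5616 0.6047] 0.5831
mat ((539.1071166992188, 79.65802001953125), (59.00887680053711, 172.82427978515625), 89.89334106445312)
w3 [(-16, 8), (-14, 88), (-12, 116), (-10, 157), (-8, 507), (-6, 74), (32, 6), (34, 97), (36, 135), (38, 172), (40, 495), (42, 40)]
950 [ 0.0058 -0.0083] [-0.0133 -0.0074 -0.0056]
945 [0.0056 0.0395] [0.0347 0.0404 0.0421]
saddle x [0.4673 0.5175] 0.4924
saddle x [0.5608 0.6029] 0.5818
```

Emit:
apply_moves --targets '[{"dp": [0, 0, 0.01], "yaw": 0}, {"dp": [0, 0, 0.03], "yaw": 0}, {"dp": [0, 0, 0.06], "yaw": 0}, {"dp": [0, 0, 0.09], "yaw": 0}, {"dp": [0, 0, 0.12], "yaw": 0}, {"dp": [0, 0, 0.14], "yaw": 0}, {"dp": [0, 0, 0.14], "yaw": 0}]'

```text
time_s: 8.85
tcp_pos: [0.4686, 0.2725, 0.1326]
eef_rot: [179.9, 0.4, -144.0]
contact_force: [0.6, 0.3, -1.7]
gripper_width: 0.0275
gripper_force: 30.0
```

Rest: origin ≈ (0.538, 0.014), rails at y -0.010 and +0.038, yaw ≈ 180.3°, large groove at x ≈ 0.4935. Carrying the otoscope above the large groove.

Emit:
apply_moves --targets '[{"dp": [0.003, -0.02, 0.01], "yaw": 5}, {"dp": [0.006, -0.05, 0.02], "yaw": 10}, {"dp": [0.01, -0.08, 0.02], "yaw": 16}, {"dp": [0.014, -0.11, 0.02], "yaw": 22}, {"dp": [0.017, -0.14, 0.02], "yaw": 28}, {"dp": [0.02, -0.17, 0.02], "yaw": 34}, {"dp": [0.023, -0.2, 0.02], "yaw": 40}, {"dp": [0.025, -0.225, 0.01], "yaw": 46}, {"dp": [0.0274, -0.24, 0], "yaw": 51}, {"dp": [0.0274, -0.25, 0], "yaw": 54.3}, {"dp": [0.0274, -0.2567, 0], "yaw": 54.3}, {"dp": [0.0274, -0.2567, 0], "yaw": 54.3}, {"dp": [0.0274, -0.2567, 0], "yaw": 54.3}, {"dp": [0.0274, -0.2567, 0], "yaw": 54.3}]'

```text
time_s: 10.02
tcp_pos: [0.4941, 0.0147, 0.1274]
eef_rot: [-180.0, 0.0, -89.8]
contact_force: [0.3, 0.6, -2.0]
gripper_width: 0.0277
gripper_force: 30.0
```

```bash
python3 - <<'E'
from h import *
c=snap("w4")
E
```

```text
10.0167 [0.4941 0.0147 0.1274] [-1.7997e+02  2.0000e-02 -8.9790e+01]
```

View pics/w4.png

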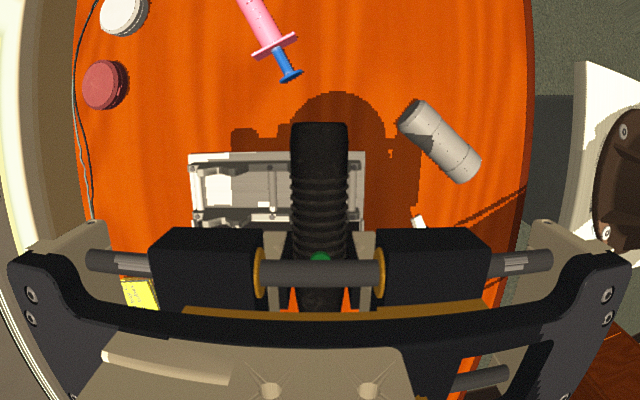

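The otoscope is held straight over the rest, tail at (319,123). I'll measure its axis in hand.

```bash
python3 - <<'E'
from h import *
c=pickle.load(open("w4.pkl","rb"));W=wcloud(c)
b=W[124:232,280:360];print
rows=[]
for r in range(0,108,6):
    p=b[r:r+6].reshape(-1,3);p=p[p[:,2]>.135]
    if len(p)<20:continue
    lo,hi=np.percentile(p[:,0],[1,99]);rows.append([p[:,1].mean(),(lo+hi)/2,hi-lo,np.percentile(p[:,2],95),np.median(p[np.abs(p[:,0]-(lo+hi)/2)<.003,2])])
rows=np.array(rows);print(rows.round(4))
print("x vs y",np.polyfit(rows[:,0]-.0147,rows[:,1],1),"top z vs y",np.polyfit(rows[:,0]-.0147,rows[:,4],1))
p=b[b[...,2]>.135];print("tail y",np.percentile(p[:,1],.5))
S=W[150:230,190:280].reshape(-1,3);S=S[(S[:,2]>.034)&(S[:,2]<.06)];print("small saddle x",np.percentile(S[:,0],[2,98]),np.percentile(S[:,1],[2,50,98]),S[:,2].max())
S=W[150:230,340:375].reshape(-1,3);S=S[(S[:,2]>.034)&(S[:,2]<.06)];print("large edge x",np.percentile(S[:,0],[2]))
E
```

```text
[[-0.0529  0.4935  0.0256  0.1683  0.1675]
 [-0.0503  0.4933  0.0262  0.1686  0.1679]
 [-0.0476  0.4939  0.0272  0.1688  0.1682]
 [-0.0449  0.494   0.0273  0.1689  0.1683]
 [-0.0422  0.4937  0.0269  0.1688  0.1684]
 [-0.0395  0.4936  0.0268  0.1687  0.1682]
 [-0.0368  0.4937  0.0269  0.1688  0.1682]
 [-0.034   0.494   0.0267  0.1686  0.1681]
 [-0.0312  0.4935  0.0277  0.1686  0.1681]
 [-0.0286  0.4935  0.0265  0.1691  0.1683]
 [-0.0256  0.4934  0.0276  0.1684  0.1679]
 [-0.0228  0.4936  0.0272  0.1692  0.1685]
 [-0.0199  0.4935  0.0272  0.1682  0.1676]
 [-0.0169  0.4934  0.0285  0.169   0.1684]
 [-0.0141  0.4934  0.0269  0.1685  0.1676]
 [-0.011   0.4936  0.0272  0.169   0.1682]
 [-0.0081  0.4933  0.027   0.1688  0.1678]
 [-0.0043  0.493   0.0386  0.168   0.1672]]
x vs y [-0.00983434  0.49311884] top z vs y [-0.00732611  0.16769649]
tail y -0.05401169807481963
small saddle x [0.56157595 0.60269336] [-0.01388876  0.03381516  0.04051771] 0.04965527871254355
large edge x [0.46655196]
```

Emit:
apply_moves --targets '[{"dp": [0, 0, -0.02], "yaw": 0}, {"dp": [0, 0, -0.04], "yaw": 0}, {"dp": [0, 0, -0.06], "yaw": 0}, {"dp": [0, 0, -0.075], "yaw": 0}, {"dp": [0, 0, -0.085], "yaw": 0}, {"dp": [0, 0, -0.092], "yaw": 0}, {"dp": [0, 0, -0.096], "yaw": 0}, {"dp": [0, 0, -0.099], "yaw": 0}, {"dp": [0, 0, -0.101], "yaw": 0}, {"dp": [0, 0, -0.102], "yaw": 0}, {"dp": [0, 0, -0.102], "yaw": 0}, {"dp": [0, 0, -0.102], "yaw": 0}]'

```text
time_s: 11.07
tcp_pos: [0.4943, 0.0142, 0.0256]
eef_rot: [-180.0, 0.0, -89.7]
contact_force: [0.6, -0.3, -1.2]
gripper_width: 0.027
gripper_force: 30.0
```

Emit:
apply_moves --targets '[{"dp": [0, 0, -0.001], "yaw": 0}, {"dp": [0, 0, -0.002], "yaw": 0}, {"dp": [0, 0, -0.002], "yaw": 0}, {"dp": [0, 0, -0.002], "yaw": 0}]'

```text
time_s: 11.4
tcp_pos: [0.4946, 0.0143, 0.0246]
eef_rot: [-179.9, 0.0, -89.7]
contact_force: [-6.6, 0.1, 12.4]
gripper_width: 0.0274
gripper_force: 30.0
```

Emit:
apply_moves --targets '[{"dp": [-0.001, 0, 0], "yaw": 0}, {"dp": [-0.0015, 0, 0], "yaw": 0}, {"dp": [-0.0015, 0, 0], "yaw": 0}]'

```text
time_s: 11.65
tcp_pos: [0.4945, 0.0144, 0.0247]
eef_rot: [-179.8, 0.0, -89.7]
contact_force: [1.1, -2.2, 6.7]
gripper_width: 0.0277
gripper_force: 30.0
```

Emit:
apply_moves --targets '[{"dp": [0, 0, 0], "yaw": 0}, {"dp": [0, 0, 0], "yaw": 0}, {"dp": [0, 0, 0], "yaw": 0}, {"dp": [0, 0, 0], "yaw": 0}, {"dp": [0, 0, 0], "yaw": 0}, {"dp": [0, 0, 0], "yaw": 0}]' --grip -0.2

```text
time_s: 12.15
tcp_pos: [0.4924, 0.0141, 0.023]
eef_rot: [180.0, -0.0, -89.7]
contact_force: [-0.1, 0.5, -0.2]
gripper_width: 0.0521
gripper_force: 0.0
```

Emit:
apply_moves --targets '[{"dp": [0, 0, 0.01], "yaw": 0}, {"dp": [0, 0, 0.03], "yaw": 0}, {"dp": [0, 0, 0.06], "yaw": 0}, {"dp": [0, 0, 0.09], "yaw": 0}, {"dp": [0, 0, 0.13], "yaw": 0}, {"dp": [0, 0, 0.17], "yaw": 0}, {"dp": [0, 0, 0.18], "yaw": 0}, {"dp": [0, 0, 0.18], "yaw": 0}]'

```text
time_s: 12.82
tcp_pos: [0.4946, 0.0148, 0.2072]
eef_rot: [-179.6, 0.1, -89.7]
contact_force: [0.2, 0.6, 0.1]
gripper_width: 0.0526
gripper_force: 0.0
```

```bash
python3 - <<'E'
from h import *
c=snap("w5");W=wcloud(c)
p=W[:232].reshape(-1,3);p=p[np.isfinite(p[:,0])]
q=p[(p[:,2]>.053)&(p[:,2]<.09)&(np.abs(p[:,0]-.494)<.03)&(np.abs(p[:,1])<.08)]
for y in np.arange(-.055,.07,.012):
    a=q[np.abs(q[:,1]-y)<.006]
    if len(a)>20:print(round(y,3),len(a),np.percentile(a[:,0],[1,99]).mean().round(4),np.percentile(a[:,2],97).round(4))
print("tail",np.percentile(q[:,1],.5))
E
```

```text
12.8167 [0.4946 0.0148 0.2072] [-1.796e+02  1.300e-01 -8.970e+01]
-0.055 153 0.4943 0.0663
-0.043 313 0.4942 0.0666
-0.031 300 0.4941 0.0666
-0.019 297 0.4941 0.0669
-0.007 283 0.494 0.0665
0.005 290 0.4939 0.0703
0.017 270 0.4938 0.0697
0.029 271 0.4938 0.0663
0.041 246 0.4938 0.0658
0.053 170 0.4928 0.0645
0.065 207 0.4917 0.0637
tail -0.054604367574086925
```

The otoscope is seated: handle top at z 0.066, so axis 0.052, and x 0.494. Now the syringe, with the corrected finger depth.

Emit:
apply_moves --targets '[{"dp": [-0.006, -0.03, 0], "yaw": 5}, {"dp": [-0.014, -0.06, 0], "yaw": 10}, {"dp": [-0.022, -0.09, 0], "yaw": 15}, {"dp": [-0.03, -0.12, 0], "yaw": 20}, {"dp": [-0.038, -0.155, 0], "yaw": 25}, {"dp": [-0.046, -0.19, 0], "yaw": 30}, {"dp": [-0.054, -0.22, -0.01], "yaw": 35}, {"dp": [-0.0615, -0.245, -0.04], "yaw": 39.8}, {"dp": [-0.0615, -0.2563, -0.07], "yaw": 39.8}, {"dp": [-0.0615, -0.2563, -0.1], "yaw": 39.8}, {"dp": [-0.0615, -0.2563, -0.13], "yaw": 39.8}, {"dp": [-0.0615, -0.2563, -0.16], "yaw": 39.8}, {"dp": [-0.0615, -0.2563, -0.18], "yaw": 39.8}, {"dp": [-0.0615, -0.2563, -0.197], "yaw": 39.8}, {"dp": [-0.0615, -0.2563, -0.207], "yaw": 39.8}, {"dp": [-0.0615, -0.2563, -0.212], "yaw": 39.8}, {"dp": [-0.0615, -0.2563, -0.216], "yaw": 39.8}, {"dp": [-0.0615, -0.2563, -0.216], "yaw": 39.8}, {"dp": [-0.0615, -0.2563, -0.216], "yaw": 39.8}]' --grip -0.4

```text
time_s: 14.45
tcp_pos: [0.4311, -0.2422, -0.0127]
eef_rot: [180.0, -0.0, -49.9]
contact_force: [1.1, 0.0, 0.4]
gripper_width: 0.0612
gripper_force: 0.0
```

Emit:
apply_moves --targets '[{"dp": [0, 0, 0], "yaw": 0}, {"dp": [0, 0, 0], "yaw": 0}, {"dp": [0, 0, 0], "yaw": 0}, {"dp": [0, 0, 0], "yaw": 0}, {"dp": [0, 0, 0], "yaw": 0}, {"dp": [0, 0, 0], "yaw": 0}, {"dp": [0, 0, 0], "yaw": 0}, {"dp": [0, 0, 0], "yaw": 0}, {"dp": [0, 0, 0], "yaw": 0}, {"dp": [0, 0, 0], "yaw": 0}]' --grip 1 --squeeze 15

```text
time_s: 15.28
tcp_pos: [0.431, -0.2422, -0.0128]
eef_rot: [-180.0, -0.0, -49.9]
contact_force: [0.1, 0.7, 2.5]
gripper_width: 0.0215
gripper_force: 15.0
```

Emit:
apply_moves --targets '[{"dp": [0, 0, 0.01], "yaw": 0}, {"dp": [0, 0, 0.03], "yaw": 0}, {"dp": [0, 0, 0.06], "yaw": 0}, {"dp": [0, 0, 0.1], "yaw": 0}, {"dp": [0.01, 0.02, 0.13], "yaw": -4}, {"dp": [0.03, 0.05, 0.15], "yaw": -10}, {"dp": [0.05, 0.08, 0.16], "yaw": -15}, {"dp": [0.07, 0.11, 0.16], "yaw": -20}, {"dp": [0.09, 0.14, 0.16], "yaw": -25}, {"dp": [0.11, 0.17, 0.16], "yaw": -30}, {"dp": [0.13, 0.2, 0.16], "yaw": -35}, {"dp": [0.145, 0.23, 0.15], "yaw": -39.8}, {"dp": [0.1535, 0.2563, 0.14], "yaw": -39.8}, {"dp": [0.1535, 0.2563, 0.14], "yaw": -39.8}, {"dp": [0.1535, 0.2563, 0.14], "yaw": -39.8}, {"dp": [0.1535, 0.2563, 0.14], "yaw": -39.8}]'

```text
time_s: 16.62
tcp_pos: [0.5841, 0.0141, 0.1268]
eef_rot: [179.9, -0.0, -89.7]
contact_force: [0.9, -0.3, -1.1]
gripper_width: 0.0215
gripper_force: 15.0
```

```bash
python3 - <<'E'
from h import *
c=snap("w6");W=wcloud(c)
p=W[:232].reshape(-1,3);p=p[np.isfinite(p[:,0])]
q=p[(p[:,2]>.12)&(np.abs(p[:,0]-.584)<.04)&(np.abs(p[:,1])<.1)]
for y in np.arange(-.075,.03,.008):
    a=q[np.abs(q[:,1]-y)<.004]
    if len(a)>20:print(round(y,3),len(a),np.percentile(a[:,0],[1,99]).mean().round(4),np.ptp(np.percentile(a[:,0],[1,99])).round(4),np.percentile(a[:,2],97).round(4))
print("tail",np.percentile(q[:,1],.5))
E
```

```text
16.6167 [0.5841 0.0141 0.1268] [ 1.7994e+02 -2.0000e-02 -8.9690e+01]
-0.059 284 0.5837 0.0224 0.1659
-0.051 388 0.5836 0.0202 0.1651
-0.043 335 0.5833 0.0091 0.1587
-0.035 329 0.5832 0.0093 0.1587
-0.027 2069 0.584 0.0771 0.2185
-0.019 787 0.5834 0.0417 0.1663
-0.011 666 0.5834 0.0211 0.1638
-0.003 343 0.5829 0.021 0.1635
0.005 51 0.5835 0.0495 0.1497
tail -0.05702250258879058
```

View pics/w6.png

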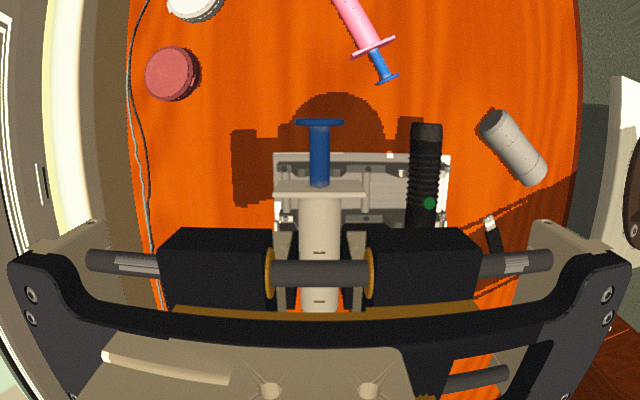

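The syringe is held straight with the flange outside the far rail, and the otoscope is resting in its groove at (425,180). Lowering.

Emit:
apply_moves --targets '[{"dp": [0.0005, 0, -0.02], "yaw": 0}, {"dp": [0.0005, 0, -0.04], "yaw": 0}, {"dp": [0.0005, 0, -0.06], "yaw": 0}, {"dp": [0.0005, 0, -0.075], "yaw": 0}, {"dp": [0.0005, 0, -0.085], "yaw": 0}, {"dp": [0.0005, 0, -0.091], "yaw": 0}, {"dp": [0.0005, 0, -0.095], "yaw": 0}, {"dp": [0.0005, 0, -0.098], "yaw": 0}, {"dp": [0.0005, 0, -0.1], "yaw": 0}, {"dp": [0.0005, 0, -0.1005], "yaw": 0}, {"dp": [0.0005, 0, -0.1005], "yaw": 0}, {"dp": [0.0005, 0, -0.1005], "yaw": 0}]'

```text
time_s: 17.67
tcp_pos: [0.5852, 0.0141, 0.0274]
eef_rot: [-180.0, 0.0, -89.7]
contact_force: [-1.5, -0.9, 2.9]
gripper_width: 0.0213
gripper_force: 15.0
```

Emit:
apply_moves --targets '[{"dp": [-0.001, 0, -0.0005], "yaw": 0}, {"dp": [-0.001, 0, -0.001], "yaw": 0}, {"dp": [-0.001, 0, -0.001], "yaw": 0}, {"dp": [-0.001, 0, -0.001], "yaw": 0}]'

```text
time_s: 18.0
tcp_pos: [0.5845, 0.0143, 0.0264]
eef_rot: [-179.9, 0.0, -89.7]
contact_force: [-1.7, -1.1, 7.3]
gripper_width: 0.0215
gripper_force: 15.0
```

Emit:
apply_moves --targets '[{"dp": [0, 0, 0], "yaw": 0}, {"dp": [0, 0, 0], "yaw": 0}, {"dp": [0, 0, 0], "yaw": 0}, {"dp": [0, 0, 0], "yaw": 0}, {"dp": [0, 0, 0], "yaw": 0}, {"dp": [0, 0, 0], "yaw": 0}]' --grip -0.1

```text
time_s: 18.5
tcp_pos: [0.5839, 0.0141, 0.0255]
eef_rot: [180.0, -0.0, -89.7]
contact_force: [0.6, -0.5, 0.1]
gripper_width: 0.0476
gripper_force: 0.0
```

Emit:
apply_moves --targets '[{"dp": [0, 0, 0.01], "yaw": 0}, {"dp": [0, 0, 0.03], "yaw": 0}, {"dp": [0, 0, 0.06], "yaw": 0}, {"dp": [0, 0, 0.09], "yaw": 0}, {"dp": [0, 0.03, 0.13], "yaw": 0}, {"dp": [0, 0.06, 0.17], "yaw": 0}, {"dp": [0, 0.09, 0.2], "yaw": 0}, {"dp": [0, 0.1, 0.2], "yaw": 0}, {"dp": [0, 0.1, 0.2], "yaw": 0}, {"dp": [0, 0.1, 0.2], "yaw": 0}]'

```text
time_s: 19.33
tcp_pos: [0.5842, 0.1154, 0.2273]
eef_rot: [-179.9, 0.1, -89.6]
contact_force: [0.2, -0.1, -1.0]
gripper_width: 0.0485
gripper_force: 0.0
```

```bash
python3 - <<'E'
from h import *
c=snap("w7");W=wcloud(c)
p=W[:232].reshape(-1,3);p=p[np.isfinite(p[:,0])]
for nm,x0 in(("syr",.584),("oto",.494)):
    q=p[(p[:,2]>.049)&(p[:,2]<.09)&(np.abs(p[:,0]-x0)<.03)&(np.abs(p[:,1])<.12)]
    for y in np.arange(-.055,.1,.014):
        a=q[np.abs(q[:,1]-y)<.006]
        if len(a)>20:print(nm,round(y,3),len(a),np.percentile(a[:,0],[1,99]).mean().round(4),np.percentile(a[:,2],97).round(4))
    print("ends",np.percentile(q[:,1],[.3,99.7]))
E
```

```text
19.3333 [0.5842 0.1154 0.2273] [-1.7987e+02  8.0000e-02 -8.9620e+01]
syr -0.055 121 0.5843 0.064
syr -0.041 91 0.5837 0.0579
syr -0.027 180 0.584 0.0657
syr -0.013 216 0.5829 0.0633
syr 0.001 213 0.584 0.0634
syr 0.015 220 0.5839 0.0634
syr 0.029 211 0.5838 0.0636
syr 0.043 225 0.582 0.0639
syr 0.057 79 0.5837 0.0633
ends [-0.05628994  0.06781487]
oto -0.055 99 0.4955 0.0659
oto -0.041 241 0.4955 0.0665
oto -0.027 246 0.4948 0.0662
oto -0.013 256 0.495 0.0664
oto 0.001 244 0.4943 0.0689
oto 0.015 261 0.4947 0.0702
oto 0.029 251 0.4948 0.0663
oto 0.043 258 0.4938 0.0656
oto 0.057 192 0.4942 0.0638
oto 0.071 267 0.4893 0.0668
oto 0.085 329 0.486 0.0664
ends [-0.05426214  0.0908119 ]
```

View pics/w7.png

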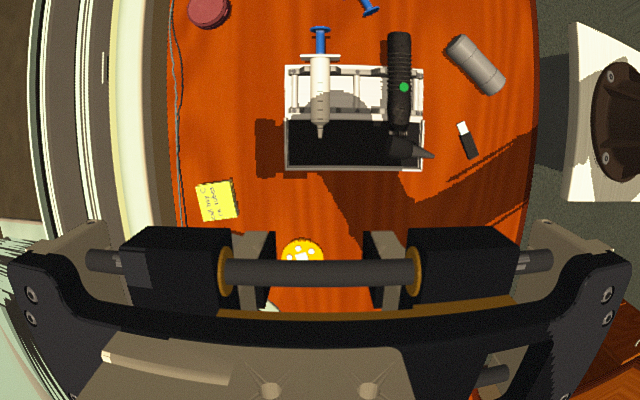

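Both instruments are level in their grooves (syringe axis z ≈ 0.052, otoscope ≈ 0.052). The nozzle (320,137) and head (402,146) are over the tray, the flange is outside the far rail, and the bystanders are undisturbed. Handing in.

```bash
python3 -c "
from plant import r
print(r.close_job())"
```

```text
the job is handed in; nothing more can be done
None
```

I set the otoscope in the large grooves and the syringe in the small ones, with both working ends over the tray, and handed the job in at about 19 s; no verdict came back. My first grasp at the syringe closed on air because the real fingertips sit about 40 mm short of the stated geometry. It moved nothing, and I corrected for it.

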